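# Refit the feed-rate knob on its D-shaft

## Robot

A 7-joint arm with a two-finger parallel gripper is mounted at the origin on a cart in front of the work surface, level with it; the furniture and walls round the work are solid. World frame = base frame: x ahead of the robot, y to its left, z up, the work surface at z = 0. Lengths are in mm, angles in rad, forces in N, time in s.
With the tool pointing down it reaches from about 400 to 875 mm from the base axis. Payload 4.4 kg.
Tool frame: the origin (TCP) lies where the fingers leave the gripper's body, on its centre line; the fingertips stand 73 mm ahead of it and the grasp point (between the pads) lies 54 mm ahead of it; z points along the fingers, y is the line along which they close (so a half turn about z gives the same grasp; the last joint's range is limited). The gripper opens to 85 mm and grips with 20 to 120 N. Pads are 22 mm wide; open, the fingers measure 114 mm over their backs; the gripper's body (76 mm by 85 mm) begins 54 mm behind the grasp point. The pads swing forward as they close: fully open they stand 13 mm farther back than shut.
Start: joints at [1.077, 0.628, 0.038, 1.517, -0.027, 0.996, -0.02], TCP at [269.691, -591.425, 303.913] pointing down, gripper open.
Joint ranges: [-3.06, 3.06], [-0.37, 2.12], [-1.25, 1.32], [0.18, 2.47], [-1.1, 4.24], [0.23, 1.98], [-2.94, 2.94]. Speed limits (rad/s): [2.57, 2.57, 3.14, 3.14, 3.14, 3.14, 3.14].

## Interface

Orientations are given as [roll, pitch, yaw] about the fixed x, y, z axes, in that order (R = Rz(yaw) Ry(pitch) Rx(roll)).
In Python, from cell import ctrl gives the robot as it stands.
- The arm moves only by the tool send_rows, never from a script. Its argument "rows" is a list that holds one entry, the list of rows, each a list of 6 numbers: the shift along the tool's x, y, z in cm, then the turn, a rotation vector about the tool's x, y, z in rad. In form: [[[tx, ty, tz, wx, wy, wz], ...]]. A call has 1 to 10 rows; each row is the pose to reach, as a shift and turn from the pose commanded when the call began, along the tool's axes at that moment; what a row does not reach only later rows make up. A row lasts 1/10 s, in which the tool goes at most 50 mm and 8.59 degrees, less where a joint would pass 70% of its speed; a pose out of reach is approached as far as the arm can. A call with a gripper value outside its range is refused whole. "grip" is the closure in counts, from 0 (fully open) to 255 (shut), set as the call begins (left out, the last holds). The fingers move at their own pace and stop on an object; the grip force is fixed at half the most. Time passes only in rows, so rows that repeat a pose let the fingers close. It gives the time, the measured TCP pose, the force, the opening and the grip force at its end, in the units of the state.
- ctrl.read_state(): the state, without advancing time (a new reading comes with each control period).
- ctrl.get_image(name): name is "side" or "top"; returns a dict with "pixels" (400x640x3 uint8, red, green, blue), "fx", "fy", "cx", "cy" (pixels), "extrinsics" (4x4, takes a point from camera to world coordinates). Camera axes: x right, y up, looking along -z (the intrinsics and any distortion apply to the point x, -y, -z); pixel columns grow to the right and rows downward; lengths in mm; the calibration is good to about 2 mm. A picture is of the moment at which its call begins. There is no depth.
- ctrl.finish_job(): hands the job in; it is judged then, once.
The state is a dict: "clock": time; "qpos": joint angles; "qd": joint speeds; "tau": joint torques, N m; "eef_pos": TCP position; "tool_rot": TCP orientation; "force": force on the tool from outside, world axes, zero at the start; "torque": the same for the moment, N m; "width": finger opening in mm; "gripper_force": force on a finger pad.
Only numpy, scipy, OpenCV 4.12 (cv2) and the standard library are available. Lean on these libraries where they do the work, as an engineer would, in place of code of your own. Each camera call takes 0.05 s, during which the arm holds its last target. There are 200 camera calls.

## Task

The knob has come off the vibratory-feeder controller. Put it back on the bare D-shaft: turn it by feel until the flats line up, press it on gently until it snaps fully home against the shoulder (the spindle gives on a spring; do not push the spindle itself in more than a few millimetres), and only then turn it counter-clockwise (seen from above), taking the shaft along, until it stops with its pointer at the long zero line. Let go, and leave the two dropper bottles and the stone block where they stand.

Things in the scene. Friction and masses are not known exactly. Their poses are not given: they have to be found in the camera images.
- knob_centre (a point): Loose grey pointer knob, 36 mm tall, about 60 g: a block 39 mm long (x -19.5 to 19.5) and 33 mm wide (y) with upright parallel sides to pinch, and a narrow pointer nose at one end. Stands on the worktop, bore down. This point: on the bore's axis, half-way up, 18 mm above the underside. x points to the nose, z up.
- knob_bore (a point): Mouth of the knob's bore, centre of the underside; axes as knob_centre. Bore 22 mm deep, round, 19.2 mm across, cut by a flat 4.4 mm from the axis on the pointer side (+x): the bore's flat must lie over the shaft's flat, so the pointer points the way the shaft's flat faces.
- knob_pointer (a point): Tip of the knob's pointer nose, 29 mm from the bore axis along the knob's x, half-way up the knob.
- controller: Feeder controller, fixed to the worktop: low white and grey box 150 x 180 mm (x, y), flat panel on top 45 mm high. Origin: centre of its underside; z up. Its D-shaft stands upright at x = 0, y = -35 mm of this frame; a rocker switch and a fuse cap (8 mm high) lie at y = +58 mm.
- spindle_tip (a point): Centre of the top of the upright steel spindle, 77 mm above the worktop at rest; axes as the controller's, they do not turn with the shaft. The top 18 mm is the D-shaft: 18 mm across, flat 4.0 mm from the axis (0.4 mm play in the bore), tip bevelled, 2 mm at the back, 0.5 mm at the flat. Its flat's direction is not measured: at the start 0 to 1.4 rad clockwise of the controller's x.
- shaft_shoulder (a point): Centre of the spindle's round shoulder, 27 mm across, 18 mm below the tip; the knob's underside rests on it when home. Out of line, the knob rides on the tip; with the flats within about 0.1 rad it drops 5 to 7 mm onto two sprung balls; another 5 to 15 N snaps it home, about 12 mm lower. Shaft turns stiffly, about 0.2 N m, between stops.
- spindle (a joint): How far the whole spindle is pushed straight down, m: 0 at rest, stop at 0.009. It is on a spring: it starts to move at 3 N and then yields 1 mm per 3 N, so 0.006 is 21 N, which is too much.
- zero_mark (a point): Point on the panel 29 mm from the spindle axis, 0.5 rad counter-clockwise (from above) of the controller's x, just inside the long zero line of the dial. The knob's pointer tip stands above it when the shaft is at its counter-clockwise stop (play in the fit: about 0.1 rad).
- bottle_a: Bystander: amber dropper bottle, 39 mm across, 104 mm tall, loose. Origin: centre of its underside.
- bottle_b: Bystander: a second such bottle. Origin: centre of its underside.
- stone_block: Bystander: cream stone block 68 x 140 x 44 mm. Origin: centre of its underside.
Things that resemble listed ones, but are neither listed nor needed, are in the scene too. Of the things that look like the part that bears knob_centre, the smallest one is meant.

How it is judged:
By the outcome, as a careful person would: the job done as asked, in the order asked, and still so for the second after the job is handed in, with the robot touching nothing.
It also fails if it takes over 70 s, if anything falls off the work surface, if the arm or the gripper's body presses on something with over 40 N, if the wrist force passes 120 N, or if a joint passes its speed limit or range.

## Working session

There is one attempt and no reset: what is moved stays moved. The work goes in short steps, Python scripts to look and compute and a tool call to move; the robot and the scene stay as the last step left them, time stands still between calls to the robot, and variables do not carry over. Pictures are saved under pics/ and viewed, at most 10 in all, crops included, and the job is handed in when it is done.

Besides the shell and the picture viewer there is one more tool, called after "Emit:" as name(argument=value, ...) on one line, values as JSON. send_rows: Moves the arm, as the interface text tells. Its arguments: {"type":"object","properties":{"rows":{"type":"array","items":{"type":"array","items":{"type":"array","items":{"type":"number"}}}},"grip":{"type":"number"}},"required":["rows"]}

```bash
mkdir -p pics; cat > h.py <<'E'
import numpy as np,cv2
from cell import ctrl
def shot(n,f,crop=None,s=1):
    d=ctrl.get_image(n);im=d["pixels"][:,:,::-1]
    if crop: 
        a,b,c,e=crop;im=im[b:e,a:c]
    cv2.imwrite("pics/"+f,cv2.resize(im,None,fx=s,fy=s,interpolation=cv2.INTER_CUBIC));np.save(n,dict(d),allow_pickle=True);return d
def ray(n,u,v,z):
    d=np.load(n+".npy",allow_pickle=True).item();E=np.array(d["extrinsics"])
    r=E[:3,:3]@np.array([(u-d["cx"])/d["fx"],-(v-d["cy"])/d["fy"],-1]);o=E[:3,3]
    return (o+r*(z-o[2])/r[2]).round(1)
def proj(n,p):
    d=np.load(n+".npy",allow_pickle=True).item();E=np.array(d["extrinsics"])
    c=E[:3,:3].T@(np.array(p,float)-E[:3,3]);return np.round([d["cx"]+d["fx"]*c[0]/-c[2],d["cy"]-d["fy"]*c[1]/-c[2]],1)
E
python3 - <<'E'
from h import *
for n in("top","side"):
    d=shot(n,n+"0.png",s=1.25);print({k:v for k,v in d.items() if k!="pixels"})
print(ctrl.read_state())
E
```

```text
{'fx': 454.47735763802285, 'fy': 454.47735763802285, 'cx': 318.22154364989063, 'cy': 199.5548177998274, 'extrinsics': array([[-2.02018032e-02,  9.88481642e-01, -1.49986435e-01,
         3.07516637e+02],
       [-9.99513960e-01, -2.35301418e-02, -2.04493755e-02,
        -4.22879361e+01],
       [-2.37430344e-02,  1.49500422e-01,  9.88476551e-01,
         1.42481661e+03],
       [ 0.00000000e+00,  0.00000000e+00,  0.00000000e+00,
         1.00000000e+00]])}
{'fx': 474.2639141357829, 'fy': 474.2639141357829, 'cx': 325.8630273778262, 'cy': 208.5214370241638, 'extrinsics': array([[-9.93590238e-01,  6.87041377e-02, -8.97673722e-02,
         3.90464543e+02],
       [-1.11194788e-01, -4.51051043e-01,  8.85544282e-01,
         1.12504987e+03],
       [ 2.03508894e-02,  8.89849817e-01,  4.55799455e-01,
         6.95751827e+02],
       [ 0.00000000e+00,  0.00000000e+00,  0.00000000e+00,
         1.00000000e+00]])}
{'clock': 0.1, 'qpos': array([ 1.07717803,  0.62926102,  0.0384185 ,  1.51826676, -0.02701596,
        0.99630294, -0.02001572]), 'qd': array([ 0.00172689, -0.00264834,  0.00022401, -0.00144791, -0.00043845,
       -0.0008699 ,  0.0008727 ]), 'tau': array([ 4.05347877e-03, -5.64525139e+01,  1.23102453e+00, -1.93973690e+01,
        1.14176146e-02,  5.38817636e-03,  2.61167514e-05]), 'eef_pos': array([ 269.54037649, -590.99921339,  303.076067  ]), 'tool_rot': array([-3.13987131e+00, -1.09886973e-05,  4.27815146e-01]), 'force': array([ 0.56286991, -0.09957883, -0.05968733]), 'torque': array([0.02690144, 0.00966496, 0.01422945]), 'gripper_force': 0.0, 'width': 85.65037934476156}
```

View pics/top0.png

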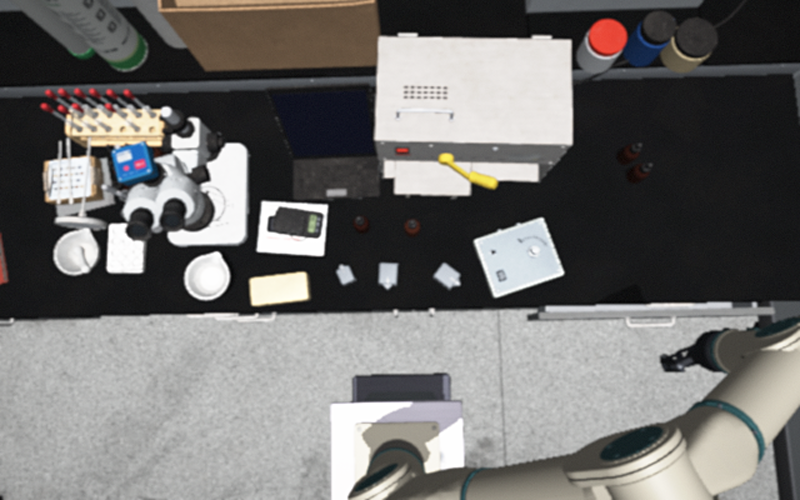

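View pics/side0.png

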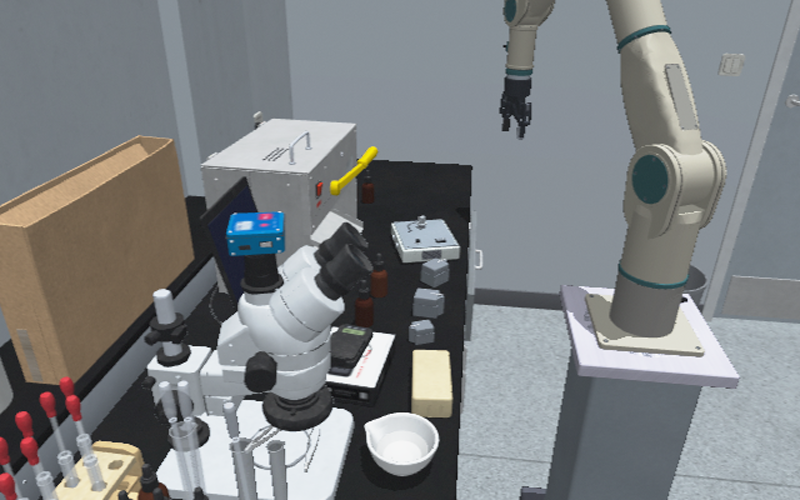

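The top picture shows three grey knobs at about (345,273), (388,272) and (447,275), with the leftmost looking smallest. The controller is at (518,257) with its shaft near (533,250). Next I'll look closer.

```bash
python3 - <<'E'
from h import *
d=shot("top","t1.png",(260,170,460,245),4)
im=d["pixels"][:,:,::-1]
a=cv2.resize(im[195:240,260:380],None,fx=6.6,fy=6.6,interpolation=cv2.INTER_CUBIC)
b=cv2.resize(im[170:240,375:455],None,fx=4.2,fy=4.2,interpolation=cv2.INTER_CUBIC)
c=np.zeros((a.shape[0]+b.shape[0],800,3),np.uint8);c[:a.shape[0],:a.shape[1]]=a;c[a.shape[0]:,:b.shape[1]]=b
d=shot("side","s1.png",(310,160,380,280),1)
e=cv2.resize(d["pixels"][165:235,305:375,::-1],None,fx=4.2,fy=4.2,interpolation=cv2.INTER_CUBIC)
c[a.shape[0]:a.shape[0]+e.shape[0],400:400+e.shape[1]]=e
cv2.imwrite("pics/m1.png",c);print(c.shape,a.shape)
E
```

```text
(591, 800, 3) (297, 792, 3)
```

View pics/m1.png

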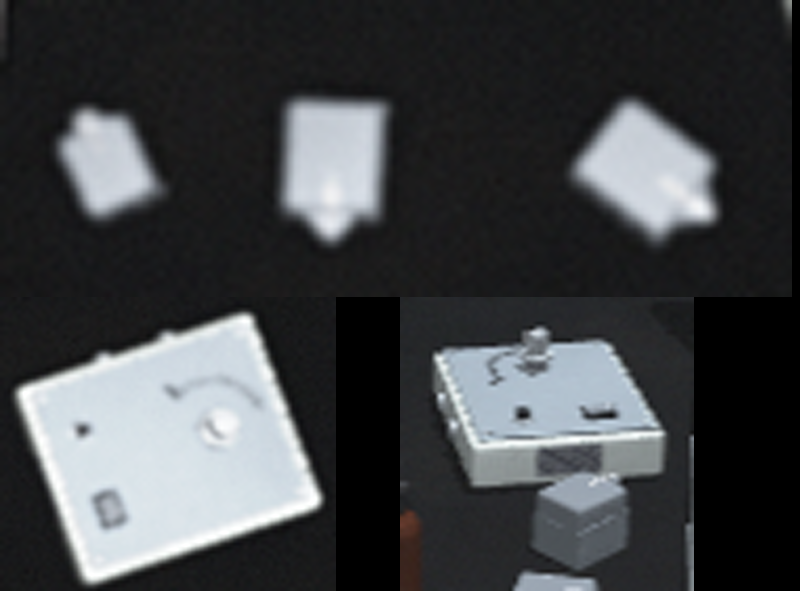

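```bash
python3 - <<'E'
from h import *
T=lambda x,y:(260+(x+.5)/6.6-.5,195+(y+.5)/6.6-.5)
B=lambda x,y:(375+(x+.5)/4.2-.5,170+(y-297+.5)/4.2-.5)
k=[ray("top",*T(*p),36) for p in[(62,148),(130,115),(158,188),(98,215)]];print("knob",k,np.mean(k,0))
for i in range(4):
    v=k[(i+1)%4]-k[i];print(np.hypot(*v[:2]),np.arctan2(v[1],v[0])%(np.pi/2))
c=[ray("top",*B(*p),45) for p in[(18,388),(248,315),(320,502),(92,582)]];print("ctl",c);m=np.mean(c,0)
for i in range(4):
    v=c[(i+1)%4]-c[i];print(np.hypot(*v[:2]),np.arctan2(v[1],v[0])%(np.pi/2))
a=.31;print(m,"shaft from box",m[:2]-35*np.array([-np.sin(a),np.cos(a)]))
print("tip top",ray("top",*B(220,426),70),"zero",ray("top",*B(170,390),45))
print("side tip",ray("side",305+137/4.2-.4,165+35/4.2-.4,77))
print([ray("top",u/1.25,v/1.25,80) for u,v in((361,224),(412,227))])
s=ctrl.read_state();R=cv2.Rodrigues(np.array([np.pi,0,0.]))[0]
y=s["tool_rot"][2];x=np.array([np.cos(y),np.sin(y)]);t=np.array([np.sin(y),-np.cos(y)])
d=np.mean(k,0)[:2]-s["eef_pos"][:2];print("tool shift cm",d@x/10,d@t/10)
E
```

```text
knob [array([467.5, 139.3,  36. ]), array([482.3, 107.4,  36. ]), array([447.7,  94.6,  36. ]), array([435.8, 122.7,  36. ])] [458.325 116.     36.   ]
35.16603474945676 0.43439387027787113
36.89173349139346 0.354329075112906
30.515897496223175 0.40058888685158633
35.78337602854152 0.4823954121985508
ctl [array([ 538.1, -200.6,   45. ]), array([ 588.3, -370.8,   45. ]), array([ 449.5, -414.5,   45. ]), array([ 395.4, -247.9,   45. ])]
177.44880951981617 0.2868147032406436
145.51676879315315 0.30501662425701426
175.16383759212403 0.3139875762029323
150.33489282265782 0.3200677625479752
[ 492.825 -308.45    45.   ] shaft from box [ 503.50205228 -341.78167495]
tip top [ 503.  -340.3   70. ] zero [ 534. -311.   45.]
side tip [ 503.7 -343.3   77. ]
[array([575.8,  73.1,  80. ]), array([565.4, -49.8,  80. ])]
tool shift cm 46.51063324583297 -56.516223124204444
```

Emit:
send_rows(rows=[[[34.7,-32.7,0,0,0,0],[34.7,-32.7,0,0,0,0],[34.7,-32.7,0,0,0,0],[34.7,-32.7,0,0,0,0],[34.7,-32.7,0,0,0,0],[34.7,-32.7,0,0,0,0],[34.7,-32.7,0,0,0,0],[34.7,-32.7,0,0,0,0],[34.7,-32.7,0,0,0,0],[34.7,-32.7,0,0,0,0]]], grip=80)

```text
clock: 1.2
eef_pos: [451.1, -145.5, 304.0]
tool_rot: [-3.14, -0.002, 0.433]
force: [-0.1, -0.6, -0.6]
width: 58.8
gripper_force: 0.0
```

Emit:
send_rows(rows=[[[11.8,-23.8,10,0,0,0],[11.8,-23.8,10,0,0,0],[11.8,-23.8,10,0,0,0],[11.8,-23.8,10,0,0,0],[11.8,-23.8,10,0,0,0],[11.8,-23.8,10,0,0,0],[11.8,-23.8,10,0,0,0],[11.8,-23.8,10,0,0,0]]])

```text
clock: 2.0
eef_pos: [458.1, 116.1, 203.6]
tool_rot: [3.142, 0.001, 0.43]
force: [-1.0, -1.4, -0.7]
width: 58.8
gripper_force: 0.0
```

Emit:
send_rows(rows=[[[0,0,4,0,0,0],[0,0,8,0,0,0],[0,0,8,0,0,0]]])

```text
clock: 2.3
eef_pos: [456.0, 113.0, 120.5]
tool_rot: [-3.141, 0.009, 0.425]
force: [-1.4, -0.1, 0.5]
width: 59.0
gripper_force: 0.0
```

```bash
python3 - <<'E'
from h import *
d=shot("side","s2.png",(280,190,400,280),6.6)
print(proj("side",(458,116,36)),proj("side",(458,116,0)))
E
```

```text
[338.4 258.8] [337.9 270.6]
```

View pics/s2.png

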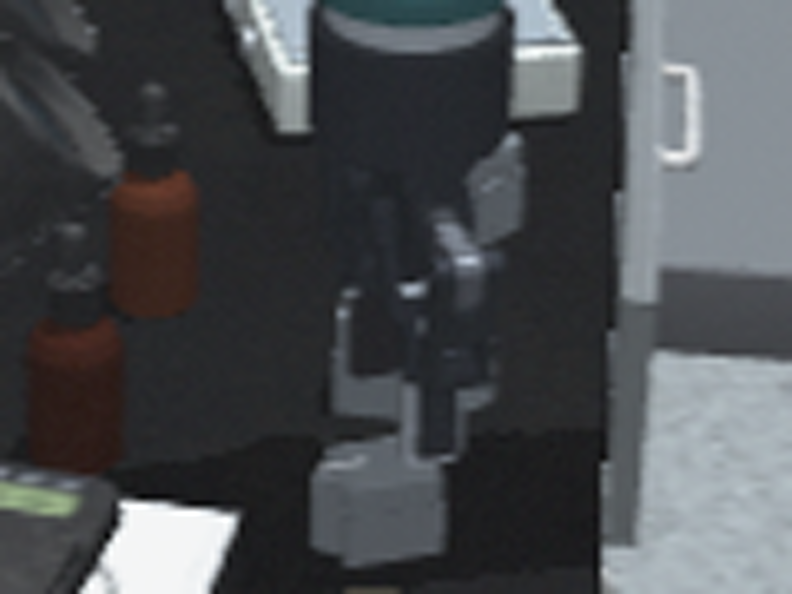

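The side view puts the knob top near (380,455) in the crop, and I predicted (385,454). It is straddled by the fingers and the bottles are clear, so I descend and grip.

Emit:
send_rows(rows=[[[0,0,2,0,0,0],[0,0,3.5,0,0,0],[0,0,4.3,0,0,0],[0,0,4.3,0,0,0],[0,0,4.3,0,0,0]]])

```text
clock: 2.85
eef_pos: [460.0, 114.4, 82.9]
tool_rot: [3.14, -0.003, 0.426]
force: [-0.6, 0.4, 0.3]
width: 58.5
gripper_force: 0.0
```

Emit:
send_rows(rows=[[[0,0,0,0,0,0],[0,0,0,0,0,0],[0,0,0,0,0,0],[0,0,0,0,0,0],[0,0,0,0,0,0],[0,0,0,0,0,0]]], grip=255)

```text
clock: 3.45
eef_pos: [459.3, 115.3, 82.5]
tool_rot: [3.14, -0.002, 0.427]
force: [0.1, -2.0, 9.6]
width: 32.2
gripper_force: 59.4
```

Emit:
send_rows(rows=[[[0,0,0,0,0,0],[0,0,0,0,0,0],[0,0,0,0,0,0],[0,0,0.6,0,0,0],[0,0,0.6,0,0,0],[0,0,0.6,0,0,0]]], grip=110)

```text
clock: 4.05
eef_pos: [458.2, 115.5, 74.8]
tool_rot: [-3.141, 0.001, 0.428]
force: [0.3, 1.6, 0.1]
width: 48.3
gripper_force: 0.0
```

Emit:
send_rows(rows=[[[0,0,0,0,0,0],[0,0,0,0,0,0],[0,0,0,0,0,0],[0,0,0,0,0,0],[0,0,0,0,0,0]]], grip=255)

```text
clock: 4.55
eef_pos: [458.4, 115.6, 75.2]
tool_rot: [3.141, -0.0, 0.428]
force: [-1.1, -1.1, 5.9]
width: 32.4
gripper_force: 59.8
```

```bash
python3 - <<'E'
from h import *
print(ctrl.read_state())
E
```

```text
{'clock': 4.55, 'qpos': array([-0.18601756,  0.79901729, -0.17799462,  2.15186446,  0.57633159,
        0.23532638, -2.01743429]), 'qd': array([ 1.46147271e-03, -1.36918750e-03, -3.60216940e-05, -7.52398860e-04,
       -2.28729397e-04, -4.66528610e-04, -8.04695473e-05]), 'tau': array([-6.17044768e-02, -4.70766413e+01, -1.46507028e+00, -4.69486400e+00,
        4.56195313e-02, -2.32642097e-01,  1.47925154e-02]), 'eef_pos': array([458.44311619, 115.58496538,  75.18111228]), 'tool_rot': array([ 3.14139014e+00, -2.54120092e-04,  4.27790113e-01]), 'force': array([-1.14756872, -1.08002464,  5.91444301]), 'torque': array([-0.00142989,  0.26078017,  0.00946653]), 'gripper_force': 59.80222325961222, 'width': 32.39220731553363}
```

Emit:
send_rows(rows=[[[0,0,-3,0,0,0],[0,0,-7,0,0,0],[0,0,-11,0,0,0],[0,0,-11,0,0,0]]])

```text
clock: 4.95
eef_pos: [460.6, 116.4, 188.8]
tool_rot: [3.141, -0.008, 0.427]
force: [1.4, 0.0, -0.9]
width: 32.5
gripper_force: 59.7
```

```bash
python3 - <<'E'
from h import *
d=ctrl.get_image("top");np.save("top",dict(d),allow_pickle=True)
e=ctrl.get_image("side");np.save("side",dict(e),allow_pickle=True)
R=lambda i,x,y,w,s:cv2.resize(i[y:y+w,x:x+w,::-1],None,fx=s,fy=s,interpolation=cv2.INTER_CUBIC)
cv2.imwrite("pics/sp.png",np.hstack([R(d["pixels"],415,188,25,16),R(e["pixels"],325,163,25,16)]))
for n in("top","side"):
  print(n,[(proj(n,(503.3,-341.5,z))-((415,188) if n=="top" else (325,163)))*16+8 for z in(77,59,45)])
E
```

```text
top [array([214.4, 198.4]), array([193.6, 212.8]), array([177.6, 222.4])]
side [array([204.8, 171.2]), array([201.6, 249.6]), array([200. , 310.4])]
```

View pics/sp.png

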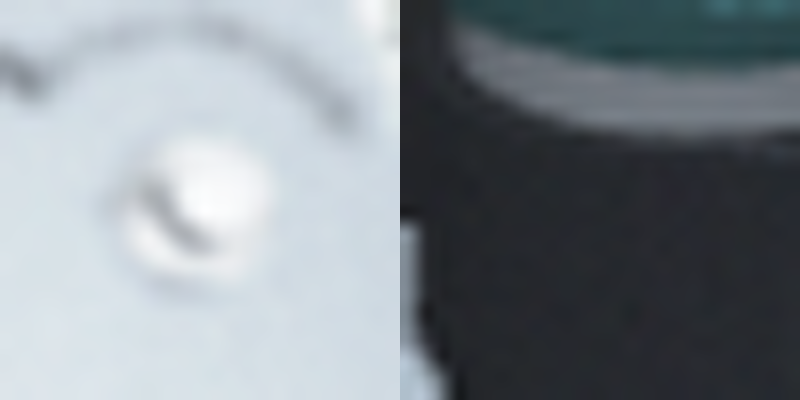

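Emit:
send_rows(rows=[[[-14.9,43.5,0,0,0,0.08],[-14.9,43.5,0,0,0,0.08],[-14.9,43.5,0,0,0,0.08],[-14.9,43.5,0,0,0,0.08],[-14.9,43.5,0,0,0,0.08],[-14.9,43.5,0,0,0,0.08],[-14.9,43.5,0,0,0,0.08],[-14.9,43.5,0,0,0,0.08],[-14.9,43.5,0,0,0,0.08],[-14.9,43.5,0,0,0,0.08]]])

```text
clock: 6.05
eef_pos: [500.8, -349.8, 182.1]
tool_rot: [3.14, 0.004, 0.338]
force: [0.6, 0.3, 0.5]
width: 32.3
gripper_force: 60.0
```

Emit:
send_rows(rows=[[[0,0,1.4,0,0,0],[0,0,2.3,0,0,0],[0,0,2.3,0,0,0],[0,0,2.3,0,0,0],[0,0,2.3,0,0,0]]])

```text
clock: 6.55
eef_pos: [503.9, -340.7, 162.2]
tool_rot: [-3.141, -0.0, 0.35]
force: [0.2, 0.7, -0.3]
width: 32.2
gripper_force: 60.0
```

```bash
python3 - <<'E'
from h import *
s=ctrl.read_state();print(s)
d=shot("side","s3.png",(305,135,375,205),8)
print(proj("side",(503.3,-341.5,77)))
for _ in range(3):
  ctrl.get_image("top");print(ctrl.read_state()["eef_pos"],ctrl.read_state()["force"])
E
```

```text
{'clock': 6.55, 'qpos': array([ 0.82805968,  0.78732084, -0.45973365,  1.74745241,  0.49395896,
        0.72387552, -1.11231525]), 'qd': array([ 0.00892959, -0.00722364,  0.00250184, -0.0094414 , -0.00290745,
        0.00194385,  0.00198214]), 'tau': array([-6.59379456e-02, -5.63146806e+01, -6.41315818e+00, -1.33895302e+01,
       -2.39445675e-03,  1.25985767e-02, -2.59320368e-03]), 'eef_pos': array([ 503.89460175, -340.71696478,  162.15615015]), 'tool_rot': array([-3.14147169e+00, -3.85084134e-04,  3.50012989e-01]), 'force': array([ 0.190356  ,  0.72980379, -0.33645881]), 'torque': array([ 0.06346778,  0.01421405, -0.01446077]), 'gripper_force': 59.95501770201372, 'width': 32.165079010892974}
[337.3 173.2]
[ 503.74199355 -341.48303104  162.45529659] [ 0.13396968 -0.39813631 -0.61355789]
[ 503.67609414 -341.74684176  162.46860185] [-0.5026405  -0.15961883 -0.43625443]
[ 503.56082374 -341.88612174  162.42589177] [-0.01890817 -0.77101869 -0.87169661]
```

View pics/s3.png

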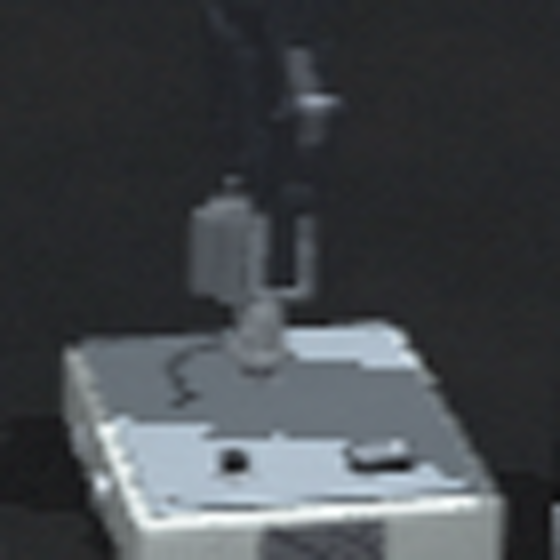

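```bash
python3 - <<'E'
from h import *
t=ctrl.read_state()["eef_pos"];a=.35;c,s=np.cos(a),np.sin(a)
cr=lambda p:(proj("side",p)-(305,135))*8+3.5
for x,y in[(-19.5,-16.5),(-19.5,16.5),(19.5,16.5),(19.5,-16.5),(29,0)]:
  print((x,y),[cr((t[0]+c*x-s*y,t[1]+s*x+c*y,t[2]-75+h)).round() for h in(0,36)])
print("shoulder",[cr((503.3+d,-341.5,59)).round() for d in(-13.5,13.5)])
d=np.load("side.npy",allow_pickle=True).item()["pixels"]
for v in(162,164,166,168,170):print(v,d[v,325:347].mean(-1).astype(int))
for v in(174,176,177,178):print(v,d[v,325:347].mean(-1).astype(int))
E
```

```text
(-19.5, -16.5) [array([296., 268.]), array([300., 188.])]
(-19.5, 16.5) [array([318., 297.]), array([321., 216.])]
(19.5, 16.5) [array([227., 304.]), array([229., 223.])]
(19.5, -16.5) [array([208., 274.]), array([209., 194.])]
(29, 0) [array([195., 291.]), array([197., 209.])]
shoulder [array([292., 350.]), array([229., 346.])]
162 [ 42  41  41  48  78  94 102  99  99 101 100  95  96  69  39  39  39  68
  72  53  42  40]
164 [ 39  40  40  51  78  85  86  81  86  89  88 102 102  70  41  42  41  69
  74  52  41  39]
166 [ 38  40  39  53  77  85  86  80  84  86  82 100 103  71  40  41  42  85
  93  64  38  41]
168 [ 40  40  39  54  78  85  83  81  85  89  80 102  93  57  41  39  40  80
  83  57  40  40]
170 [ 40  41  40  55  78  85  83  84  87  88  79 103  92  58  37  40  36  95
  91  58  40  39]
174 [ 40  40  38  40  38  39  41  40  39  72 100 117 130 124 109  72  41  42
  40  41  40  41]
176 [ 39  40  41  52  58  58  58  70 101  98 123 125 116 108 106 135 171 184
 185 185 187 188]
177 [110 111 112 111 110 110  98  94 110 122 110 110 116 109 108 144 177 185
 187 187 187 187]
178 [112 112 111  98  91  79  83  91 111 124 116 113 116 105 111 131 170 187
 187 187 188 186]
```

The knob is held level above the spindle (spindle near (260,310), knob spanning 190–315). It sits within about 1 mm of the axis, so I approach and feel for contact.

Emit:
send_rows(rows=[[[-0.05,0,0.4,0,0,0],[-0.05,0,0.7,0,0,0],[-0.05,0,0.9,0,0,0],[-0.05,0,1.05,0,0,0],[-0.05,0,1.2,0,0,0],[-0.05,0,1.2,0,0,0]]])

```text
clock: 7.35
eef_pos: [502.7, -342.2, 150.3]
tool_rot: [3.141, 0.0, 0.348]
force: [-1.7, 0.7, 6.5]
width: 32.2
gripper_force: 60.5
```

Emit:
send_rows(rows=[[[0,0,0,0,0,0.05],[0,0,0,0,0,0.1],[0,0,0,0,0,0.13],[0,0,0,0,0,0.13]]])

```text
clock: 7.75
eef_pos: [503.4, -342.3, 150.5]
tool_rot: [3.14, -0.001, 0.218]
force: [-1.0, -0.2, 5.1]
width: 32.1
gripper_force: 60.5
```

Emit:
send_rows(rows=[[[0,0,0.03,0,0,0.05],[0,0,0.03,0,0,0.1],[0,0,0.03,0,0,0.13],[0,0,0.03,0,0,0.13]]])

```text
clock: 8.15
eef_pos: [503.5, -342.4, 150.2]
tool_rot: [3.141, -0.002, 0.088]
force: [0.3, -0.9, 5.9]
width: 32.1
gripper_force: 60.5
```

Emit:
send_rows(rows=[[[0,0,0,0,0,0.05],[0,0,0,0,0,0.1],[0,0,0,0,0,0.13],[0,0,0,0,0,0.13]]])

```text
clock: 8.55
eef_pos: [503.3, -342.4, 150.0]
tool_rot: [3.141, -0.001, -0.042]
force: [-0.4, 0.9, 5.4]
width: 32.2
gripper_force: 60.5
```

Emit:
send_rows(rows=[[[0,0,0,0,0,0.05],[0,0,0,0,0,0.1],[0,0,0,0,0,0.13],[0,0,0,0,0,0.13]]])

```text
clock: 8.95
eef_pos: [503.1, -341.9, 149.8]
tool_rot: [-3.141, -0.0, -0.171]
force: [0.0, 0.9, 5.1]
width: 32.1
gripper_force: 60.6
```

Emit:
send_rows(rows=[[[0,0,0,0,0,0.05],[0,0,0,0,0,0.1],[0,0,0,0,0,0.13],[0,0,0,0,0,0.13]]])

```text
clock: 9.35
eef_pos: [502.9, -341.5, 149.7]
tool_rot: [-3.141, 0.0, -0.301]
force: [-0.7, 1.0, 5.1]
width: 32.3
gripper_force: 60.6
```

Emit:
send_rows(rows=[[[0,0,0,0,0,0.05],[0,0,0,0,0,0.1],[0,0,0,0,0,0.13],[0,0,0,0,0,0.13]]])

```text
clock: 9.75
eef_pos: [502.7, -341.9, 149.0]
tool_rot: [-3.141, 0.001, -0.431]
force: [1.4, 0.1, -2.2]
width: 32.1
gripper_force: 59.7
```

Emit:
send_rows(rows=[[[0,0,0.1,0,0,0],[0,0,0.2,0,0,0],[0,0,0.3,0,0,0],[0,0,0.3,0,0,0]]])

```text
clock: 10.15
eef_pos: [502.8, -342.0, 146.8]
tool_rot: [-3.141, 0.0, -0.432]
force: [-1.0, 1.6, 4.9]
width: 32.2
gripper_force: 60.4
```

Emit:
send_rows(rows=[[[0,0,0.1,0,0,0],[0,0,0.2,0,0,0],[0,0,0.2,0,0,0]]])

```text
clock: 10.45
eef_pos: [502.8, -342.0, 145.0]
tool_rot: [-3.141, 0.0, -0.432]
force: [-0.1, 2.1, 5.9]
width: 32.6
gripper_force: 60.7
```

Emit:
send_rows(rows=[[[0,0,0.1,0,0,0],[0,0,0.2,0,0,0],[0,0,0.2,0,0,0]]])

```text
clock: 10.75
eef_pos: [502.8, -341.9, 143.2]
tool_rot: [-3.141, 0.0, -0.432]
force: [-1.0, 2.2, 8.1]
width: 32.3
gripper_force: 61.0
```

Emit:
send_rows(rows=[[[0,0,0.1,0,0,0],[0,0,0.15,0,0,0],[0,0,0.15,0,0,0]]])

```text
clock: 11.05
eef_pos: [502.7, -341.9, 142.0]
tool_rot: [-3.142, 0.0, -0.432]
force: [-2.4, 2.9, 10.4]
width: 32.2
gripper_force: 61.1
```

Emit:
send_rows(rows=[[[-0.05,-0.02,0.05,0,0,0],[-0.05,-0.02,0.1,0,0,0],[-0.05,-0.02,0.1,0,0,0]]])

```text
clock: 11.35
eef_pos: [502.7, -341.9, 141.4]
tool_rot: [3.141, -0.001, -0.432]
force: [-2.1, 2.4, 11.8]
width: 32.2
gripper_force: 61.3
```

Emit:
send_rows(rows=[[[-0.04,0,0.07,0,0,0],[-0.04,0,0.1,0,0,0],[-0.04,0,0.1,0,0,0]]])

```text
clock: 11.65
eef_pos: [502.6, -341.8, 140.7]
tool_rot: [3.141, -0.002, -0.432]
force: [-1.6, 2.3, 13.0]
width: 32.4
gripper_force: 61.4
```

```bash
python3 - <<'E'
from h import *
for _ in range(3):
  ctrl.get_image("top");s=ctrl.read_state();print(s["eef_pos"],s["force"],s["torque"])
E
```

```text
[ 502.64222966 -341.81947413  140.72585089] [-1.27458646  3.01431959 13.11896627] [ 0.59118954  0.43321256 -0.02884145]
[ 502.66731731 -341.82763617  140.72199885] [-2.10257636  2.34594921 14.10106594] [ 0.53429763  0.45159056 -0.07121701]
[ 502.6213456  -341.81974223  140.70068805] [-1.68830776  3.00002331 12.68574891] [ 0.59699906  0.47420852 -0.05694676]
```

Emit:
send_rows(rows=[[[0,-0.03,0.07,0,0,0],[0,-0.03,0.1,0,0,0],[0,-0.03,0.1,0,0,0]]])

```text
clock: 12.1
eef_pos: [502.7, -341.8, 139.9]
tool_rot: [3.141, -0.002, -0.432]
force: [-2.7, 2.2, 14.2]
width: 32.4
gripper_force: 61.6
```

```bash
python3 - <<'E'
from h import *
d=shot("side","s4.png",(310,140,365,195),10)
t=(502.9,-342);a=-.432;c,s=np.cos(a),np.sin(a)
for x,y in[(-19.5,-16.5),(-19.5,16.5),(19.5,16.5),(29,0)]:
  print((x,y),[((proj("side",(t[0]+c*x-s*y,t[1]+s*x+c*y,z))-(310,140))*10+4.5).round() for z in(65,101)])
E
```

```text
(-19.5, -16.5) [array([353., 365.]), array([356., 265.])]
(-19.5, 16.5) [array([303., 398.]), array([308., 298.])]
(19.5, 16.5) [array([203., 371.]), array([206., 273.])]
(29, 0) [array([203., 350.]), array([206., 250.])]
```

View pics/s4.png

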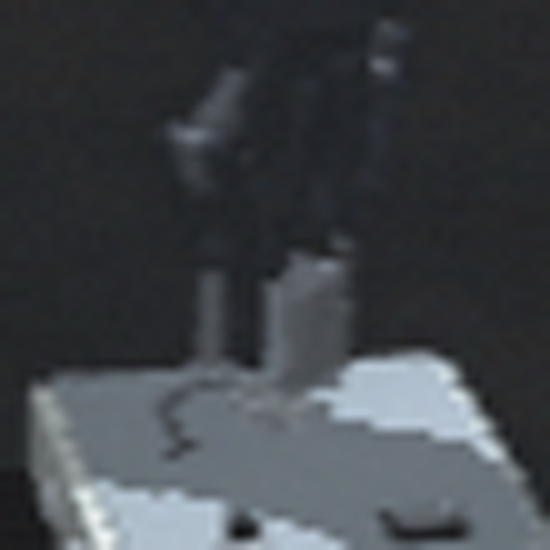

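Emit:
send_rows(rows=[[[0,0,0.04,0,0,-0.04],[0,0,0.08,0,0,-0.04],[0,0,0.08,0,0,0],[0,0,0.08,0,0,0]]])

```text
clock: 12.55
eef_pos: [502.6, -341.8, 139.3]
tool_rot: [3.141, -0.002, -0.433]
force: [-2.8, 2.6, 15.9]
width: 32.1
gripper_force: 61.9
```

```bash
python3 - <<'E'
from h import *
s=ctrl.read_state();print(s["eef_pos"],s["force"],s["torque"])
E
```

```text
[ 502.63544529 -341.81621002  139.27467385] [-2.78852295  2.62182115 15.85150066] [ 0.56593135  0.62567479 -0.0457063 ]
```

Emit:
send_rows(rows=[[[-0.05,-0.03,-0.05,0,0,0],[-0.1,-0.03,-0.05,0,0,0],[-0.1,-0.03,-0.05,0,0,0],[-0.1,-0.03,0,0,0,0],[-0.1,-0.03,0,0,0,0]]])

```text
clock: 13.05
eef_pos: [502.5, -341.6, 139.4]
tool_rot: [3.141, -0.004, -0.433]
force: [-1.4, 1.0, 15.1]
width: 32.2
gripper_force: 61.8
```

Emit:
send_rows(rows=[[[-0.05,0,0,0,0,0],[-0.05,0,0.05,0,0,0],[-0.05,0,0.1,0,0,0],[-0.05,0,0.1,0,0,0]]])

```text
clock: 13.45
eef_pos: [502.4, -341.6, 138.7]
tool_rot: [3.141, -0.005, -0.433]
force: [-0.9, 0.9, 16.4]
width: 31.9
gripper_force: 61.9
```

Emit:
send_rows(rows=[[[0,0,0,0,0,0.05],[0,0,0.03,0,0,0.05],[0,0,0.05,0,0,0.05]]])

```text
clock: 13.75
eef_pos: [502.4, -341.5, 136.6]
tool_rot: [3.141, -0.004, -0.481]
force: [2.6, -1.7, 5.1]
width: 32.4
gripper_force: 60.4
```

```bash
python3 - <<'E'
from h import *
s=ctrl.read_state();print(s["eef_pos"],s["force"],s["torque"])
E
```

```text
[ 502.35423262 -341.46301353  136.56922331] [ 2.61591373 -1.74651614  5.08739541] [-0.25691887 -0.57439884 -0.10163509]
```

Emit:
send_rows(rows=[[[0.06,0,0.07,0,0,0],[0.06,0,0.14,0,0,0],[0.06,0,0.2,0,0,0],[0.06,0,0.2,0,0,0]]])

```text
clock: 14.15
eef_pos: [502.5, -341.5, 134.1]
tool_rot: [3.142, -0.003, -0.482]
force: [3.1, -1.0, 4.0]
width: 32.4
gripper_force: 60.6
```

```bash
python3 - <<'E'
from h import *
s=ctrl.read_state();print(s["eef_pos"],s["force"],s["torque"])
E
```

```text
[ 502.49818426 -341.48048937  134.13898901] [ 3.05633856 -1.00757066  3.97498627] [-0.27860395 -0.55575613 -0.08414805]
```

Emit:
send_rows(rows=[[[0.06,0,0.07,0,0,0],[0.06,0,0.14,0,0,0],[0.06,0,0.14,0,0,0]]])

```text
clock: 14.45
eef_pos: [502.6, -341.5, 132.7]
tool_rot: [3.141, -0.002, -0.482]
force: [2.9, -0.7, 6.2]
width: 32.2
gripper_force: 60.6
```

Emit:
send_rows(rows=[[[0,0,0.07,0,0,0],[0,0,0.1,0,0,0],[0,0,0.1,0,0,0]]])

```text
clock: 14.75
eef_pos: [502.6, -341.5, 131.9]
tool_rot: [3.141, -0.002, -0.482]
force: [1.0, -0.8, 7.2]
width: 32.2
gripper_force: 60.8
```

Emit:
send_rows(rows=[[[0,0,0.07,0,0,0],[0,0,0.14,0,0,0],[0,0,0.14,0,0,0]]])

```text
clock: 15.05
eef_pos: [502.6, -341.5, 130.8]
tool_rot: [3.141, -0.002, -0.482]
force: [1.1, -0.5, 11.6]
width: 32.5
gripper_force: 61.1
```

Emit:
send_rows(rows=[[[0,0,0.07,0,0,0],[0,0,0.1,0,0,0],[0,0,0.1,0,0,0]]])

```text
clock: 15.35
eef_pos: [502.6, -341.5, 130.2]
tool_rot: [3.141, -0.002, -0.482]
force: [0.6, -0.3, 12.7]
width: 32.2
gripper_force: 61.3
```

Emit:
send_rows(rows=[[[0,0,-0.2,0,0,0],[0,0,-0.3,0,0,0],[0,0,-0.3,0,0,-0.08],[0,0,-0.3,0,0,-0.18],[0,0,-0.3,0,0,-0.28],[0,0,-0.3,0,0,-0.38],[0,0,-0.3,0,0,-0.48],[0,0,-0.3,0,0,-0.55],[0,0,-0.3,0,0,-0.55]]])

```text
clock: 16.25
eef_pos: [502.4, -342.6, 132.4]
tool_rot: [3.14, -0.001, 0.069]
force: [0.7, -3.8, 5.8]
width: 32.4
gripper_force: 60.7
```

```bash
python3 - <<'E'
from h import *
s=ctrl.read_state();print(s["eef_pos"],s["force"],s["torque"],s["qpos"])
E
```

```text
[ 502.36223485 -342.64623098  132.40429949] [ 0.7377398  -3.80181917  5.77632336] [-0.68827263 -0.36661701 -0.05220629] [ 0.77354186  0.81536867 -0.36216299  1.76418555  0.4470102   0.6419451
 -1.34871123]
```

Emit:
send_rows(rows=[[[0,0.07,0,0,0,-0.08],[0,0.07,0,0,0,-0.18],[0,0.07,0,0,0,-0.28],[0,0.07,0,0,0,-0.38],[0,0.07,0,0,0,-0.48],[0,0.07,0,0,0,-0.58],[0,0.07,0,0,0,-0.62],[0,0.07,0,0,0,-0.62]]])

```text
clock: 17.05
eef_pos: [502.8, -343.9, 132.5]
tool_rot: [3.138, -0.0, 0.688]
force: [3.1, -4.0, 4.8]
width: 32.4
gripper_force: 60.7
```

```bash
python3 - <<'E'
from h import *
s=ctrl.read_state();print(s["eef_pos"],s["force"],s["torque"])
E
```

```text
[ 502.76667667 -343.89490392  132.52694567] [ 3.14583847 -3.95462644  4.79567869] [-0.97140689 -0.54594413 -0.09359639]
```

Now creep to the stop while watching the moment.

Emit:
send_rows(rows=[[[0,0,0,0,0,-0.04],[0,0,0,0,0,-0.08],[0,0,0,0,0,-0.12],[0,0,0,0,0,-0.12]]])

```text
clock: 17.45
eef_pos: [502.9, -344.1, 132.6]
tool_rot: [3.137, 0.001, 0.808]
force: [2.6, -5.4, 6.4]
width: 32.1
gripper_force: 60.6
```

```bash
python3 - <<'E'
from h import *
s=ctrl.read_state();print(s["eef_pos"],s["force"],s["torque"],s["tool_rot"])
E
```

```text
[ 502.89350184 -344.08237123  132.55956561] [ 2.55310194 -5.38669208  6.39482318] [-0.98001835 -0.59796729 -0.12520927] [3.13739003e+00 5.82996557e-04 8.07701228e-01]
```

Emit:
send_rows(rows=[[[0,0,0,0,0,-0.03],[0,0,0,0,0,-0.06],[0,0,0,0,0,-0.06]]])

```text
clock: 17.75
eef_pos: [503.0, -344.1, 132.6]
tool_rot: [3.137, 0.001, 0.867]
force: [3.8, -4.4, 5.3]
width: 32.4
gripper_force: 60.6
```

```bash
python3 - <<'E'
from h import *
s=ctrl.read_state();print(s["eef_pos"],s["force"],s["torque"],s["tool_rot"])
d=shot("top","t5.png");e=shot("side","s5.png")
R=lambda i,x,y,w,s:cv2.resize(i[y:y+w,x:x+w,::-1],None,fx=s,fy=s,interpolation=cv2.INTER_CUBIC)
cv2.imwrite("pics/m5.png",np.hstack([R(d["pixels"],395,170,50,8),R(e["pixels"],312,147,50,8)]))
E
```

```text
[ 503.00159534 -344.14995151  132.61909713] [ 3.83476308 -4.36318592  5.32387917] [-1.01090794 -0.63683704 -0.12986693] [3.13714825e+00 8.21045349e-04 8.67433577e-01]
```

View pics/m5.png

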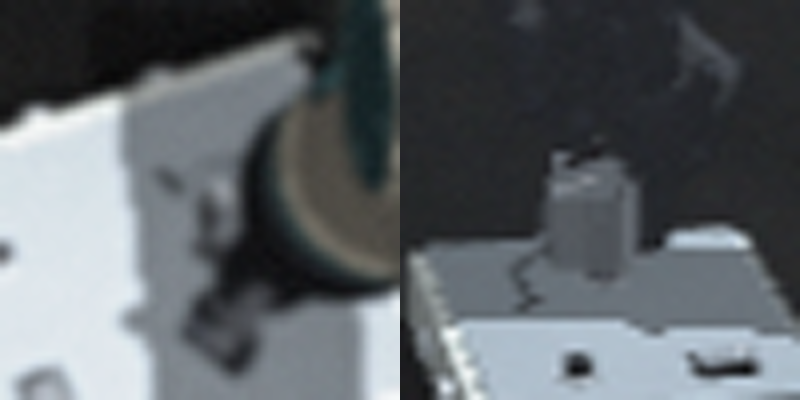

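Emit:
send_rows(rows=[[[0,0,0,0,0,-0.03],[0,0,0,0,0,-0.06],[0,0,0,0,0,-0.06]]])

```text
clock: 18.15
eef_pos: [503.1, -344.2, 132.6]
tool_rot: [3.137, 0.001, 0.927]
force: [3.5, -5.0, 4.7]
width: 32.4
gripper_force: 60.6
```

```bash
python3 - <<'E'
from h import *
s=ctrl.read_state();print(s["eef_pos"],s["force"],s["torque"],s["tool_rot"])
t=s["eef_pos"]
for a in(.6,.8,.9):print(a,(proj("top",(t[0]+29*np.cos(a),t[1]+29*np.sin(a),77))-(395,170))*8+3.5)
print((proj("top",(t[0],t[1],77))-(395,170))*8+3.5)
for a in(.8,.9):
  for x,y in((29,0),(19.5,16.5),(-19.5,16.5)):
    c,q=np.cos(a),np.sin(a);print(a,x,y,(proj("side",(t[0]+c*x-q*y,t[1]+q*x+c*y,95))-(312,147))*8+[403.5,3.5])
E
```

```text
[ 503.09051568 -344.24970074  132.64910362] [ 3.47701447 -5.00648155  4.72632658] [-1.11912579 -0.67142474 -0.16180469] [3.13694471e+00 1.07420037e-03 9.27335246e-01]
0.6 [226.7 180.3]
0.8 [215.5 190.7]
0.9 [209.9 196.3]
[273.9 242.7]
0.8 29 0 [555.5 185.9]
0.8 19.5 16.5 [598.7 193.1]
0.8 -19.5 16.5 [669.1 171.5]
0.9 29 0 [560.3 188.3]
0.9 19.5 16.5 [605.1 193.9]
0.9 -19.5 16.5 [669.1 169.9]
```

Emit:
send_rows(rows=[[[0,0,0,0,0,-0.03],[0,0,0,0,0,-0.06],[0,0,0,0,0,-0.06]]])

```text
clock: 18.45
eef_pos: [503.2, -344.3, 132.7]
tool_rot: [3.137, 0.001, 0.987]
force: [3.7, -4.7, 4.8]
width: 32.3
gripper_force: 60.6
```

```bash
python3 - <<'E'
from h import *
s=ctrl.read_state();print(s["eef_pos"],s["force"],s["torque"],s["tool_rot"])
E
```

```text
[ 503.1853749  -344.32822368  132.67782514] [ 3.73588422 -4.66086005  4.80148069] [-1.14368431 -0.78385071 -0.14323845] [3.13672999e+00 1.34675380e-03 9.87370701e-01]
```

Emit:
send_rows(rows=[[[0,0,0,0,0,0],[0,0,0,0,0,0],[0,0,0,0,0,0],[0,0,0,0,0,0]]], grip=110)

```text
clock: 18.85
eef_pos: [501.5, -341.2, 131.4]
tool_rot: [-3.14, 0.0, 0.988]
force: [0.0, -0.9, 0.0]
width: 48.5
gripper_force: 0.0
```

Emit:
send_rows(rows=[[[0,0,-4,0,0,0],[0,0,-8,0,0,0],[-8,0,-11,0,0,0],[-15,0,-11,0,0,0],[-15,0,-11,0,0,0],[-15,0,-11,0,0,0]]])

```text
clock: 19.45
eef_pos: [413.1, -474.6, 241.6]
tool_rot: [-3.14, 0.007, 0.976]
force: [0.2, 0.4, 0.4]
width: 48.6
gripper_force: 0.0
```

```bash
python3 - <<'E'
from h import *
s=ctrl.read_state();print(s["eef_pos"],s["force"],s["torque"],s["tool_rot"])
d=shot("top","t6.png");e=shot("side","s6.png")
R=lambda i,x,y,w,s:cv2.resize(i[y:y+w,x:x+w,::-1],None,fx=s,fy=s,interpolation=cv2.INTER_CUBIC)
cv2.imwrite("pics/m6.png",np.hstack([R(d["pixels"],403,170,40,10),R(e["pixels"],317,147,40,10)]))
for z in(95,77,59,45):print(z,(proj("top",(504,-342.,z))-(403,170))*10+4.5,(proj("side",(504,-342.,z))-(317,147))*10+[404.5,4.5])
E
```

```text
[ 413.14485764 -474.64608126  241.59630623] [0.21300458 0.43574137 0.41603262] [ 0.00402785  0.03404438 -0.01187037] [-3.14040867  0.0065415   0.97603062]
95 [268.5 291.5] [607.5 215.5]
77 [254.5 300.5] [605.5 265.5]
59 [242.5 309.5] [603.5 314.5]
45 [232.5 316.5] [602.5 352.5]
```

View pics/m6.png

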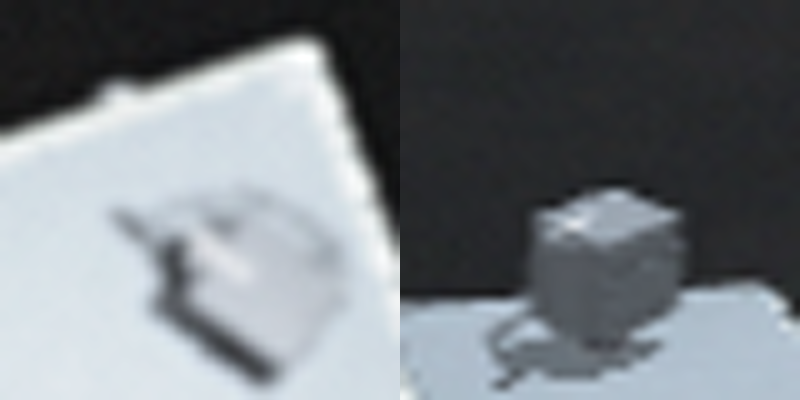

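```bash
python3 - <<'E'
from h import *
for a in(.85,.95):
  c,q=np.cos(a),np.sin(a)
  for x,y in((19.5,16.5),(-19.5,16.5),(-19.5,-16.5),(19.5,-16.5),(29,0)):
    p=lambda z:(504+c*x-q*y,-342+q*x+c*y,z)
    print(a,x,y,"top95",(proj("top",p(95))-(403,170))*10+4.5,"side95,59",(proj("side",p(95))-(317,147))*10+[404.5,4.5],(proj("side",p(59))-(317,147))*10+[404.5,4.5])
E
```

```text
0.85 19.5 16.5 top95 [180.5 292.5] side95,59 [598.5 244.5] [595.5 344.5]
0.85 -19.5 16.5 top95 [285.5 376.5] side95,59 [683.5 215.5] [679.5 314.5]
0.85 -19.5 -16.5 top95 [355.5 291.5] side95,59 [615.5 187.5] [612.5 285.5]
0.85 19.5 -16.5 top95 [250.5 207.5] side95,59 [530.5 215.5] [528.5 314.5]
0.85 29 0 top95 [190.5 229.5] side95,59 [543.5 236.5] [540.5 336.5]
0.95 19.5 16.5 top95 [181.5 300.5] side95,59 [606.5 244.5] [603.5 345.5]
0.95 -19.5 16.5 top95 [294.5 374.5] side95,59 [682.5 212.5] [678.5 311.5]
0.95 -19.5 -16.5 top95 [354.5 282.5] side95,59 [607.5 186.5] [604.5 284.5]
0.95 19.5 -16.5 top95 [242.5 209.5] side95,59 [531.5 218.5] [528.5 317.5]
0.95 29 0 top95 [184.5 237.5] side95,59 [549.5 239.5] [547.5 339.5]
```

```bash
python3 - <<'E'
from h import *
e=np.load("side.npy",allow_pickle=True).item()["pixels"]
c=e[163:185,327:349,::-1].astype(float);c=np.clip((c-30)*1.6,0,255).astype(np.uint8)
c=cv2.resize(c,None,fx=25,fy=25,interpolation=cv2.INTER_CUBIC)
cv2.imwrite("pics/z.png",c)
for a in(.8,.85,.9,.95,1.0):
  q,k=np.sin(a),np.cos(a)
  print(a,[tuple(np.round((proj("side",(504+k*x-q*y,-342+q*x+k*y,z))-(327,163))*25+12)) for x,y,z in((19.5,16.5,95),(-19.5,16.5,95),(-19.5,-16.5,95),(19.5,-16.5,95),(19.5,16.5,59))])
E
```

```text
0.8 [(np.float64(237.0), np.float64(212.0)), (np.float64(459.0), np.float64(145.0)), (np.float64(300.0), np.float64(70.0)), (np.float64(77.0), np.float64(135.0)), (np.float64(229.0), np.float64(462.0))]
0.85 [(np.float64(247.0), np.float64(212.0)), (np.float64(459.0), np.float64(139.0)), (np.float64(290.0), np.float64(70.0)), (np.float64(77.0), np.float64(139.0)), (np.float64(240.0), np.float64(462.0))]
0.9 [(np.float64(257.0), np.float64(212.0)), (np.float64(459.0), np.float64(137.0)), (np.float64(279.0), np.float64(70.0)), (np.float64(79.0), np.float64(142.0)), (np.float64(250.0), np.float64(464.0))]
0.95 [(np.float64(267.0), np.float64(212.0)), (np.float64(457.0), np.float64(132.0)), (np.float64(270.0), np.float64(67.0)), (np.float64(79.0), np.float64(147.0)), (np.float64(259.0), np.float64(464.0))]
1.0 [(np.float64(277.0), np.float64(214.0)), (np.float64(454.0), np.float64(129.0)), (np.float64(262.0), np.float64(67.0)), (np.float64(82.0), np.float64(150.0)), (np.float64(270.0), np.float64(464.0))]
```

View pics/z.png

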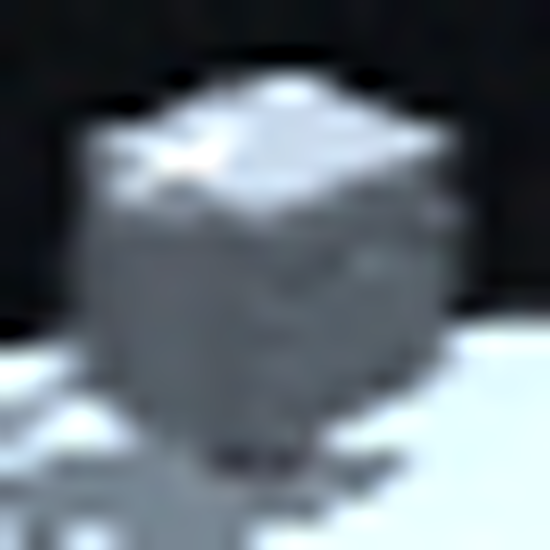

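The knob is seated with its top at the expected 95 mm height. It points at about 0.89 rad against a stop at 0.81, within the 0.1 rad play. The tool had gone on to 0.99 rad while the knob held at the stop, and nothing is touching it now.

```bash
python3 -c "
from cell import ctrl
print(ctrl.finish_job())"
```

```text
the job is handed in; nothing more can be done
None
```

The knob is on the D-shaft and, judging by the images and the press force, snapped home; it is turned counter-clockwise to the stop with its pointer about 0.08 rad past the zero line (within the 0.1 rad play), I have let go, nothing else was touched, and the job is handed in; no verdict came back.

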